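# Fish the dropped nut out from between the parts boxes

## Task

The big steel hex nut has dropped into one of the two narrow gaps between the three parts boxes. Take the bent rod from its rest by its wooden handle, reach down into the gap with its hanging leg and drag the nut out at the front of the boxes, towards the robot, until it lies fully out of the gap on the open bench; then lay the rod back on its rest as it was. Do not touch the nut with the fingers, and leave the wooden offcut in the other gap where it is.

Things in the scene. Friction and masses are not known exactly. Their poses are not given: they have to be found in the camera images.
- hook_grip (a point): Bent rod, 120 g. Point: centre of its wooden handle, 140 (x) x 16 (y) x 24 mm (z). A 7 mm steel rod runs on along +x to 100 mm from the point, then bends down (-z); the leg's tip is 125 mm below the point. Grip mid-handle, 40 N or more. It starts level, point 150 mm above the bench, on a fixed grey rest: uprights 50 mm either side along x, flared cradles 30 mm wide at the bottom, 60 mm at the top.
- nut_center (a point): Steel hex nut, 36 mm across flats, 42 across corners, 19 mm thick, 24 mm hole, about 110 g, lying flat on the bench in the left or right gap, its centre 30 to 70 mm behind the boxes' front faces. Point: its centre, 9.5 mm above the bench; z is the hole's axis.
- boxes: Three fixed parts boxes in a row, grey, wooden, grey, each 170 mm deep (x), 65 mm tall; widths 70, 75, 70 mm. Origin: bench level, middle of the row; x points along the gaps away from the robot (front faces at x = -85 mm), y along the row to the left. Two straight gaps 50 mm wide, centred on y = +62.5 and -62.5 mm, open above, in front and behind; their floor is the bench.
- offcut_center (a point): Wooden offcut, a plain block 40 x 26 x 19 mm, about 20 g, lying in the gap that does not hold the nut; to be left alone. Point: its centre.

How it is judged (in metres and radians):
On the way, in this order (a step that is already met when the one before it is completed fails the run):
1. the rod is lifted off its rest (distance of hook_grip from where it was at the start of the episode above 0.06 m), for 0.1 s.
2. the rod pulls on the nut in the gap (contact force between hook and nut above 0.05 N and x of nut_center in the frame of boxes above -0.09 m), for 0.04 s.
3. the nut has come out of the gap at the front (x of nut_center in the frame of boxes below -0.103 m), for 0.1 s.
At the end, for the whole second after the job is handed in: The nut rests on the bench with its centre at least 18 mm in front of the boxes' front faces (so wholly out of the gap), and the rod rests level (within 10 degrees) on its rest, its handle's centre within 30 mm of where it began, both still (x of nut_center in the frame of boxes below -0.103 m and height (world z) of nut_center between 0 and 0.03 m and linear speed of each of nut, hook below 0.02 m/s and distance of hook_grip from where it was at the start of the episode below 0.03 m and angle between hook_grip's own z axis and vertical below 0.17 rad); the robot touches nothing.
It fails at once if the fingers touch the nut (contact force between the fingers and nut above 0.2 N).
It fails at once if the offcut is moved by more than 20 mm (distance of offcut_center from where it was at the start of the episode above 0.02 m).
It also fails if it takes over 45 s, if anything falls off the work surface, if the arm or the gripper's body presses on something with over 40 N, if the wrist force passes 120 N, or if a joint passes its speed limit or range.

## Robot

A 6-joint arm with a two-finger parallel gripper is mounted at the origin on the work surface. World frame = base frame: x ahead of the robot, y to its left, z up, the work surface at z = 0. Lengths are in mm, angles in rad, forces in N, time in s.
With the tool pointing down it reaches from about 200 to 875 mm from the base axis. Payload 3.4 kg.
Tool frame: the origin (TCP) lies midway between the tips of the shut fingers; the grasp point (between the pads) lies 19 mm behind it; z points along the fingers, y is the direction in which the jaws open and shut (so a half turn about z gives the same grasp; the last joint's range is limited). The gripper opens to 94 mm and grips with 3 to 60 N. Pads are 16 mm wide; open, the fingers measure 119 mm over their backs; the gripper's body (75 mm by 177 mm) begins 78 mm behind the grasp point.
Start: joints at [-0.121, 0.276, 1.505, -0, 1.361, -0.121], TCP at [575.035, -0.01, 205.493] pointing down, gripper open.
Joint ranges: [-2.89, 2.89], [-0.75, 2.08], [0.22, 2.7], [-1.18, 4.32], [0.11, 2.71], [-2.7, 2.7]. Speed limits (rad/s): [2.57, 2.57, 3.14, 3.14, 3.14, 3.14].

## Interface

Orientations are given as a unit quaternion [x, y, z, w].
In Python, from bench import get_state, viewer, job gives the robot as it stands. The module is installed in compiled form; this text tells all that it offers.
- The arm moves only by the tool play_rows, never from a script. Its argument "rows" is a list of rows, each a list of 7 numbers: the shift along the tool's x, y, z in units of 25 mm (1.0 is 25 mm), then the turn, a rotation vector about the tool's x, y, z in units of 5 degrees (1.0 is 5 degrees), then the opening, from 0 (shut) to 1 (fully open). In form: [[tx, ty, tz, rx, ry, rz, hand], ...]. A call has 1 to 12 rows; each row shifts and turns the pose as measured when the row begins, along the tool's axes as they then stand; what a row does not reach is not made up. A row lasts 1/12 s, in which the tool goes at most 41.7 mm and 7.16 degrees, less where a joint would pass 70% of its speed; a pose out of reach is approached as far as the arm can. A call is refused whole if a number of a shift passes 1 or a number of a turn 1, either way. A call with a gripper value outside its range is refused whole. The fingers move at their own pace and stop on an object; the grip force is fixed at half the most. Time passes only in rows, so rows that do not move let the fingers close. It gives the time, the measured TCP pose, the force and the opening at its end, in the units of the state.
- get_state(): the state, without advancing time (a new reading comes with each control period).
- viewer.grab_frame(name): name is "scene" or "side" or "wrist"; returns the picture (420x560x3 uint8, red, green, blue); there is no depth.
- viewer.calibration(name): a dict with "vfov" (degrees; the focal length in pixels is half the picture's height over the tangent of half this angle, whatever the lens; pixels are square), "cx", "cy" (the principal point, pixels), "view" (4x4, takes a point from world to camera coordinates); the wrist camera has in their place "tool_from_camera" (4x4, takes a point from camera to tool coordinates, whose origin is the TCP and whose axes are the flange's). Camera axes: x right, y down, z forward; pixel columns grow to the right and rows downward; lengths in mm; the calibration is good to about 2 mm. The wrist camera is an equidistant fisheye: a pixel r from the principal point sees the ray r / f radians off the axis. A picture is of the moment at which its call begins: read the wrist's pose just before it. calibration takes no time and is no camera call.
- job.hand_in(): hands the job in, once; it reports no verdict.
The state is a dict: "clock": time; "joint_pos": joint angles; "joint_velocities": joint speeds; "tau": joint torques, N m; "tcp_pos": TCP position; "orientation": TCP orientation; "wrist_force": force on the tool from outside, world axes, zero at the start; "torque": the same for the moment, N m; "opening": opening from 0.0 (shut) to 1.0 (fully open).
Only numpy, scipy, OpenCV 4.12 (cv2) and the standard library are available. Lean on these libraries where they do the work, as an engineer would, in place of code of your own. Each camera call takes 0.05 s, during which the arm holds its last target. There are 200 camera calls.

## Working session

There is one attempt and no reset: what is moved stays moved. The work goes in short steps, Python scripts to look and compute and a tool call to move; the robot and the scene stay as the last step left them, time stands still between calls to the robot, and variables do not carry over. Pictures are saved under pics/ and viewed, on a budget of 10 in all, crops included, one or two more only if the job needs it, and the job is handed in when it is done.

Besides the shell and the picture viewer there is one more tool, called by a JSON object that holds its "method" and its "body". play_rows: Moves the arm, as the interface text tells. Its arguments: {"type":"object","properties":{"rows":{"type":"array"}},"required":["rows"]}

```bash
mkdir -p pics; python3 - <<'E'
from bench import get_state, viewer
import cv2
s=get_state();print(s)
for n in("scene","side","wrist"):
    im=viewer.grab_frame(n);cv2.imwrite(f"pics/a_{n}.png",im[:,:,::-1]);print(n,viewer.calibration(n))
E
```

```text
{'clock': 0.0, 'joint_pos': array([-1.21017617e-01,  2.76598066e-01,  1.50610365e+00, -5.56636426e-06,
        1.36066412e+00, -1.21002815e-01]), 'joint_velocities': array([-0.0006577 ,  0.00095124,  0.0016222 ,  0.00134506,  0.00134211,
       -0.00029161]), 'tau': array([ 1.66144628e-04, -4.04588020e+01, -2.37234324e+01,  7.02253589e-02,
        3.46444664e-02, -1.77189750e-04]), 'tcp_pos': array([5.74453809e+02, 4.87639813e-02, 2.04614721e+02]), 'orientation': array([ 7.07111324e-01,  7.07101682e-01, -5.48795742e-04, -6.96331607e-04]), 'wrist_force': array([0.21461824, 0.06676238, 0.34996575]), 'torque': array([-0.00212971,  0.01676123,  0.03452897]), 'opening': 0.9974551789427815}
scene {'vfov': 49.17693965321877, 'cx': 279.4940478956612, 'cy': 213.55916048099525, 'view': array([[ 2.69470555e-01,  9.62990428e-01, -5.92070758e-03,
        -1.11682002e+02],
       [ 8.20636188e-01, -2.32844557e-01, -5.21861724e-01,
        -4.18395284e+02],
       [-5.03926450e-01,  1.35767622e-01, -8.53009546e-01,
         1.26006826e+03],
       [ 0.00000000e+00,  0.00000000e+00,  0.00000000e+00,
[... 208 characters left out ...]
    [-5.51120386e-01, -4.66791359e-01, -6.91644523e-01,
         3.66577894e+02],
       [ 5.14731595e-01,  4.62204024e-01, -7.22093363e-01,
         7.31987854e+02],
       [ 0.00000000e+00,  0.00000000e+00,  0.00000000e+00,
         1.00000000e+00]])}
wrist {'vfov': 65.70646984690485, 'cx': 278.93828374012537, 'cy': 207.3689668878065, 'tool_from_camera': array([[-9.63123841e-04, -9.64223859e-01, -2.65087573e-01,
         7.63685582e+01],
       [ 9.99999455e-01, -8.21514914e-04, -6.45066206e-04,
         5.87070807e-01],
       [ 4.04214831e-04, -2.65088050e-01,  9.64224125e-01,
        -1.79290673e+02],
       [ 0.00000000e+00,  0.00000000e+00,  0.00000000e+00,
         1.00000000e+00]])}
```

View pics/a_scene.png

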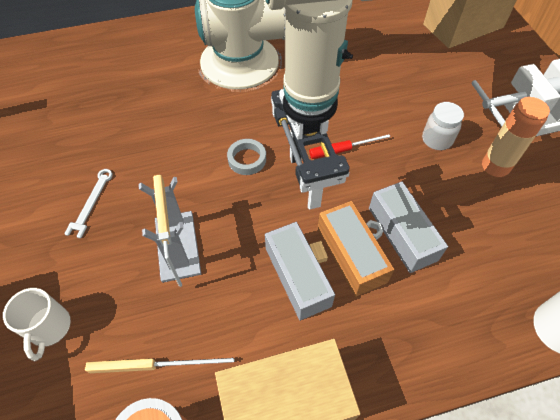

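View pics/a_side.png

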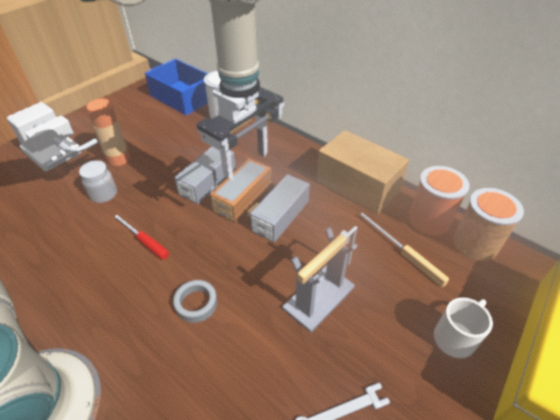

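View pics/a_wrist.png

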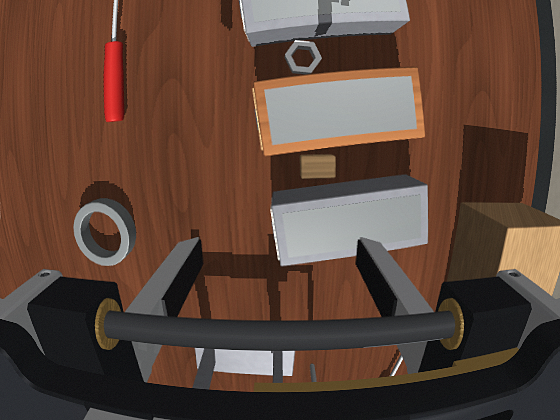

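The nut is in the left (+y) gap and the offcut in the right one. The rod rest is on the -y side, with the rod pointing away from the robot. I'll zoom in on these to measure them.

```bash
cat > h.py <<'E'
import numpy as np
from bench import get_state, viewer
from scipy.spatial.transform import Rotation as R
def ray(n,u,v,s=None):
    c=viewer.calibration(n);f=210/np.tan(np.radians(c["vfov"])/2)
    d=np.array([(u-c["cx"])/f,(v-c["cy"])/f,1.])
    if n=="wrist":
        r=np.hypot(d[0],d[1]);d=np.array([d[0]/r*np.sin(r),d[1]/r*np.sin(r),np.cos(r)])
        T=c["tool_from_camera"];s=s or get_state();Q=R.from_quat(s["orientation"]).as_matrix()
        return Q@T[:3,3]+s["tcp_pos"],Q@T[:3,:3]@d
    V=c["view"];return -V[:3,:3].T@V[:3,3],V[:3,:3].T@d
def at(n,u,v,z,s=None):
    o,d=ray(n,u,v,s);return o+d*(z-o[2])/d[2]
def tri(a,b):
    (o,d),(p,e)=ray(*a),ray(*b);t=np.linalg.lstsq(np.c_[d,-e],p-o,rcond=None)[0]
    x,y=o+d*t[0],p+e*t[1];return (x+y)/2,np.linalg.norm(x-y)
E
python3 - <<'E'
import cv2,numpy as np
a=cv2.imread("pics/a_scene.png");b=cv2.imread("pics/a_side.png");w=cv2.imread("pics/a_wrist.png")
R=lambda i,s:cv2.resize(i,None,fx=s,fy=s,interpolation=cv2.INTER_CUBIC)
o=np.zeros((600,800,3),np.uint8)
A=R(a[165:305,130:230],3);o[:420,:300]=A          # scene x3 origin 130,165
B=R(b[220:340,270:370],3);o[:360,300:600]=B       # side x3 origin 270,220
W=R(w[0:280,230:440],1);
W=R(w[0:270,235:435],1)
o[330:600,600:800]=W                             
o[:330,600:800]=R(a[180:345,260:360],2)
cv2.imwrite("pics/b.png",o)
cv2.imwrite("pics/c.png",R(w[0:270,220:440],2.2))
E
```

```text
(no output)
```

View pics/b.png

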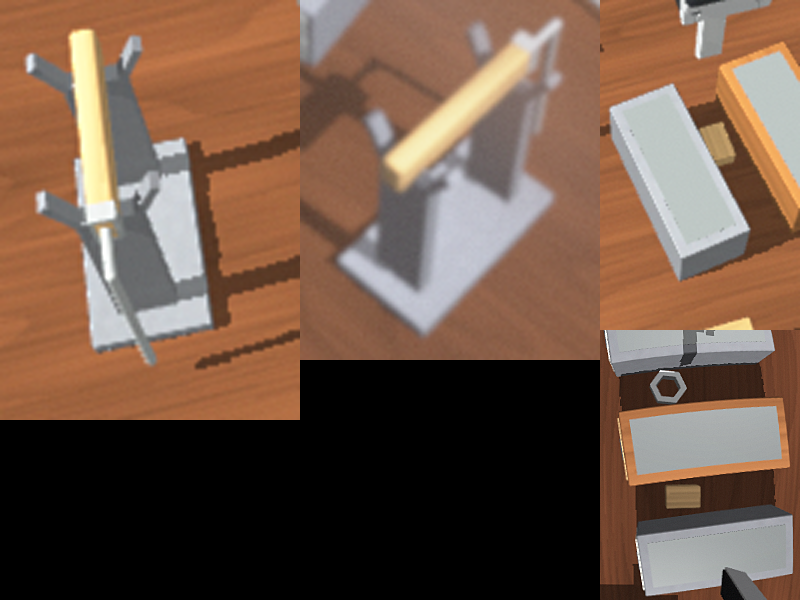

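View pics/c.png

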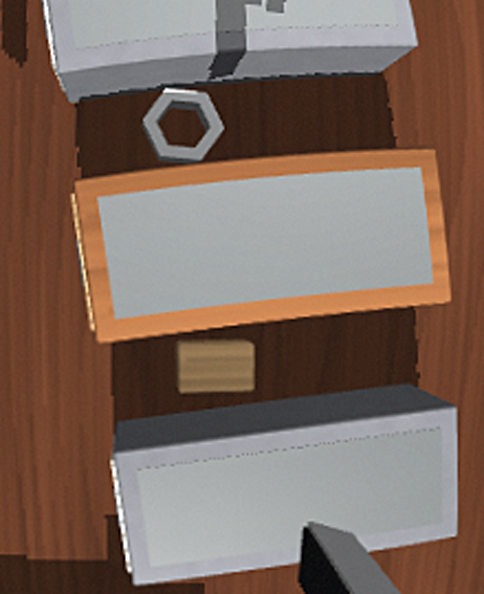

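```bash
python3 - <<'E'
from h import *
import cv2
P=lambda u,v:(u/2.2+220,v/2.2)
loc=[];W=[]
for (u,v),l in {(76,183):(-85,37.5),(437,150):(85,37.5),(451,300):(85,-37.5),(98,342):(-85,-37.5),(133,584):(-85,-157.5),(457,407):(85,-87.5),(115,452):(-85,-87.5),(455,537):(85,-157.5)}.items():
    loc.append(l);W.append(at("wrist",*P(u,v),65)[:2])
loc=np.array(loc);W=np.array(W);A=loc-loc.mean(0);B=W-W.mean(0)
th=np.arctan2((A[:,0]*B[:,1]-A[:,1]*B[:,0]).sum(),(A*B).sum());M=np.array([[np.cos(th),-np.sin(th)],[np.sin(th),np.cos(th)]])
t=W.mean(0)-M@loc.mean(0);print("boxes",t,np.degrees(th));print((W-(loc@M.T+t)).round(1).tolist())
for n,p in(("nut",(183,124)),("off",(216,366))):
    x=at("wrist",*P(*p),19)[:2];print(n,x,"local",M.T@(x-t))
a,b=at("scene",157.3,175.3,162),at("scene",163.3,233.3,162);print("handle",a,b,np.linalg.norm(a-b),(a+b)/2,np.degrees(np.arctan2(*(b-a)[1::-1])))
S=lambda u,v:("side",(u-300)/3+270,v/3+220)
print(tri(("scene",157.3,175.3),S(395,163)),tri(("scene",163.3,233.3),S(522,40)))
print("tip",tri(("scene",130+153/3,165+362/3),S(538,130)))
E
```

```text
boxes [639.17599415  89.43571527] 7.699456247189598
[[1.4, -2.1], [-0.2, -1.4], [-1.3, 1.7], [0.7, 0.8], [0.3, 1.5], [-0.5, -0.6], [1.3, -0.6], [-1.7, 0.6]]
nut [601.66350679 149.24881584] local [-29.16072579  64.29965613]
off [619.3236926   24.36858192] local [-28.39080761 -61.82077129]
handle [ 455.28475014 -247.88368532  162.        ] [ 582.2139747  -254.68265944  162.        ] 127.11118792902646 [ 518.74936242 -251.28317238  162.        ] -3.0661228161300755
(array([ 455.48990447, -248.94793805,  161.56878845]), np.float64(2.2479162016421586)) (array([ 583.84318344, -254.4745231 ,  164.55269592]), np.float64(0.2977842046625957))
tip (array([ 624.50317287, -257.95325507,   26.28559337]), np.float64(3.235663370383881))
```

The measurements agree with the given sizes: nut at local x = -29, y = +64, and handle centre near (521, -251) with yaw about -3°. I'll move above the handle.

{"method": "play_rows", "body": {"rows": [[-0.9,-0.2,-0.5,0,0,0,1],[-0.9,-0.2,-0.5,0,0,0,1],[-0.9,-0.2,-0.5,0,0,0,1],[-0.9,-0.2,-0.5,0,0,0,1],[-0.9,-0.2,-0.5,0,0,0,1],[-0.9,-0.2,-0.5,0,0,0,1],[-0.9,-0.2,0,0,0,0,1],[-0.9,-0.2,0,0,0,0,1],[-0.9,-0.2,0,0,0,0,1],[-0.9,-0.2,0,0,0,0,1],[-0.9,-0.2,0,0,0,0,1],[0,0,0,0,0,0,1]]}}

```text
clock: 1.15
tcp_pos: [515.7, -256.7, 278.2]
orientation: [0.705, 0.709, -0.003, -0.004]
wrist_force: [-0.7, 0.0, 0.6]
opening: 0.998
```

{"method": "play_rows", "body": {"rows": [[0,0,0,0,0,1,1],[0,0,0,0,0,1,1],[0,0,0,0,0,1,1],[0,0,0,0,0,1,1],[0,0,0,0,0,1,1],[0,0,0,0,0,1,1],[0,0,0,0,0,1,1],[0,0,0,0,0,1,1],[0,0,0,0,0,1,1],[0,0,0,0,0,1,1],[0,0,0,0,0,1,1],[0,0,0,0,0,1,1]]}}

```text
clock: 2.15
tcp_pos: [515.0, -247.2, 273.8]
orientation: [0.972, 0.237, -0.006, -0.01]
wrist_force: [0.8, 0.2, 0.5]
opening: 0.998
```

{"method": "play_rows", "body": {"rows": [[0,0,0,0,0,1,1],[0,0,0,0,0,1,1],[0,0,0,0,0,1,1],[0,0,0,0,0,1,1],[0,0,0,0,0,1,1],[0,0,0,0,0,1,1],[0,0,0,0,0,0.6,1],[0,0,0,0,0,0,1]]}}

```text
clock: 2.82
tcp_pos: [515.3, -238.0, 271.4]
orientation: [0.998, -0.063, -0.011, -0.012]
wrist_force: [-0.2, 0.8, 0.3]
opening: 1.001
```

```bash
python3 - <<'E'
from h import *
import cv2
s=get_state();print(s["clock"],s["tcp_pos"],R.from_quat(s["orientation"]).as_matrix().round(3).tolist(),s["joint_pos"])
cv2.imwrite("pics/d.png",viewer.grab_frame("wrist")[:,:,::-1])
E
```

```text
2.8167 [ 515.29086138 -238.00169976  271.36492617] [[0.992, -0.126, -0.021], [-0.125, -0.992, 0.025], [-0.024, -0.022, -0.999]] [-0.56218485  0.25359186  1.37557845  0.00998809  1.54315363  1.13402618]
```

View pics/d.png

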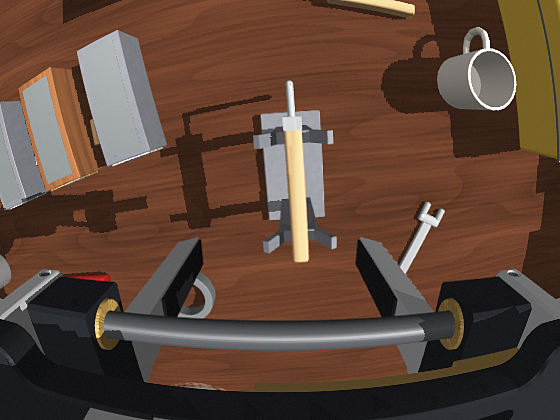

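```bash
cat >> h.py <<'E'
def go(p,yaw,s=None):
    "units to bring TCP to p, tool down with tool-x at yaw (deg)"
    s=s or get_state();Q=R.from_quat(s["orientation"]).as_matrix();y=np.radians(yaw);c,n=np.cos(y),np.sin(y)
    G=np.array([[c,n,0],[n,-c,0],[0,0,-1.]])
    print("t",s["clock"],"tcp",s["tcp_pos"].round(1),"yaw",np.degrees(np.arctan2(Q[1,0],Q[0,0])).round(2),"zaxis",Q[:,2].round(3),"open",s["opening"].round(3),"F",s["wrist_force"].round(1))
    print("shift",(Q.T@(np.array(p)-s["tcp_pos"])/25).round(2),"turn",np.degrees(R.from_matrix(Q.T@G).as_rotvec()/5).round(2))
E
python3 - <<'E'
from h import *
a=at("wrist",300,261,162);b=at("wrist",292,130,162);e=at("wrist",289.5,84,150)
print(a,b,np.linalg.norm(a-b),(a+b)/2,np.degrees(np.arctan2(*(b-a)[1::-1])),e)
go((521,-251,171),-3)
E
```

```text
[ 454.42865318 -249.2153369   162.        ] [ 580.0256018 -255.7394378  162.       ] 125.76628083454744 [ 517.22712749 -252.47738735  162.        ] -2.9735418605197848 [ 621.63533027 -258.76238968  150.        ]Traceback (most recent call last):
  File "<stdin>", line 4, in <module>
  File "h.py", line 21, in go
    print("t",s["clock"],"tcp",s["tcp_pos"].round(1),"yaw",np.degrees(np.arctan2(Q[1,0],Q[0,0])).round(2),"zaxis",Q[:,2].round(3),"open",s["opening"].round(3),"F",s["wrist_force"].round(1))
                                                                                                                                         ^^^^^^^^^^^^^^^^^^
AttributeError: 'float' object has no attribute 'round'
```

```bash
sed -i 's/s\["opening"\].round(3)/round(s["opening"],3)/' h.py; python3 - <<'E'
from h import *
go((522,-252.5,181),-3)
E
```

```text
t 2.8667 tcp [ 515.3 -237.9  271.4] yaw -7.08 zaxis [-0.021  0.025 -0.999] open 1.0 F [-0.7  0.3 -0.5]
shift [0.42 0.62 3.59] turn [-0.26  0.26 -0.82]
```

{"method": "play_rows", "body": {"rows": [[0.1,0.15,0.5,-0.13,0.13,-0.4,1],[0.1,0.15,0.5,-0.13,0.13,-0.4,1],[0.1,0.15,0.5,0,0,0,1],[0.1,0.15,0.5,0,0,0,1],[0,0,0.5,0,0,0,1],[0,0,0.5,0,0,0,1],[0,0,0.5,0,0,0,1],[0,0,0,0,0,0,1]]}}

```text
clock: 3.53
tcp_pos: [525.4, -249.5, 180.6]
orientation: [1.0, -0.017, 0.001, -0.001]
wrist_force: [-0.7, 0.1, -0.3]
opening: 1.003
```

```bash
python3 - <<'E'
from h import *
go((522,-252.5,131),-3)
E
```

```text
t 3.5333 tcp [ 525.4 -249.5  180.6] yaw -1.98 zaxis [ 0.003  0.001 -1.   ] open 1.003 F [-0.7  0.1 -0.3]
shift [-0.14  0.13  1.98] turn [-0.02 -0.03  0.2 ]
```

{"method": "play_rows", "body": {"rows": [[-0.14,0.13,0.4,0,0,0.2,1],[0,0,0.4,0,0,0,1],[0,0,0.4,0,0,0,1],[0,0,0.4,0,0,0,1],[0,0,0.4,0,0,0,1],[0,0,0,0,0,0,1]]}}

```text
clock: 4.03
tcp_pos: [522.3, -252.5, 127.3]
orientation: [1.0, -0.025, 0.002, -0.0]
wrist_force: [1.0, 0.1, -0.4]
opening: 0.999
```

```bash
python3 - <<'E'
from h import *
go((522,-252.5,131),-3)
E
```

```text
t 4.0333 tcp [ 522.3 -252.5  127.3] yaw -2.9 zaxis [ 0.005  0.001 -1.   ] open 0.999 F [ 1.   0.1 -0.4]
shift [-0.01  0.   -0.15] turn [-0.01 -0.05  0.02]
```

{"method": "play_rows", "body": {"rows": [[0,0,-0.15,0,0,0,0.4],[0,0,0,0,0,0,0.2],[0,0,0,0,0,0,0],[0,0,0,0,0,0,0],[0,0,0,0,0,0,0],[0,0,0,0,0,0,0],[0,0,0,0,0,0,0],[0,0,0,0,0,0,0]]}}

```text
clock: 4.7
tcp_pos: [523.7, -253.3, 133.0]
orientation: [1.0, -0.025, 0.004, 0.001]
wrist_force: [-0.8, 0.9, -0.3]
opening: 0.471
```

```bash
python3 - <<'E'
from h import *
go((522,-252.5,131),-3)
E
```

```text
t 4.7 tcp [ 523.7 -253.3  133. ] yaw -2.89 zaxis [ 0.008 -0.001 -1.   ] open 0.471 F [-0.8  0.9 -0.3]
shift [-0.07 -0.03  0.08] turn [ 0.01 -0.09  0.02]
```

Still closing.

{"method": "play_rows", "body": {"rows": [[0,0,0,0,0,0,0],[0,0,0,0,0,0,0],[0,0,0,0,0,0,0],[0,0,0,0,0,0,0],[0,0,0,0,0,0,0],[0,0,0,0,0,0,0],[0,0,0,0,0,0,0]]}}

```text
clock: 5.28
tcp_pos: [523.7, -253.2, 133.2]
orientation: [1.0, -0.025, 0.004, 0.001]
wrist_force: [0.5, -0.2, -0.1]
opening: 0.166
```

```bash
python3 - <<'E'
from h import *
go((522,-252.5,131),-3)
E
```

```text
t 5.2833 tcp [ 523.7 -253.2  133.2] yaw -2.88 zaxis [ 0.008 -0.001 -1.   ] open 0.166 F [ 0.5 -0.2 -0.1]
shift [-0.07 -0.03  0.09] turn [ 0.01 -0.09  0.02]
```

{"method": "play_rows", "body": {"rows": [[0,0,0,0,0,0,0],[0,0,-0.3,0,0,0,0],[0,0,-0.6,0,0,0,0],[0,0,-0.6,0,0,0,0],[0,0,-0.6,0,0,0,0],[0,0,-0.6,0,0,0,0],[0,0,-0.6,0,0,0,0],[0,0,-0.6,0,0,0,0],[0,0,-0.5,0,0,0,0],[0,0,0,0,0,0,0]]}}

```text
clock: 6.12
tcp_pos: [520.5, -251.9, 248.2]
orientation: [1.0, -0.025, 0.001, -0.001]
wrist_force: [0.1, -0.1, -1.3]
opening: 0.166
```

```bash
cat >> h.py <<'E'
BO=np.array([639.2,89.4]);BY=np.radians(7.7);BM=np.array([[np.cos(BY),-np.sin(BY)],[np.sin(BY),np.cos(BY)]])
loc=lambda p:BM.T@(np.array(p)[:2]-BO)
def goleg(lx,ly,z,L=98):
    p=BO+BM@np.array([lx-L,ly]);print("target",p);go((*p,z),7.7)
E
python3 - <<'E'
from h import *
import cv2
goleg(8,63.5,240)
a,b=[viewer.grab_frame(n)[:,:,::-1] for n in("wrist","side")]
cv2.imwrite("pics/e.png",np.hstack([cv2.resize(a,(400,300)),cv2.resize(b,(400,300))]))
cv2.imwrite("pics/e_w.png",a)
cv2.imwrite("pics/e_s.png",b)
E
```

```text
target [541.50338925 140.26867649]
t 6.1167 tcp [ 520.5 -251.9  248.2] yaw -2.89 zaxis [ 0.001  0.002 -1.   ] open 0.166 F [ 0.1 -0.1 -1.3]
shift [  0.05 -15.71   0.37] turn [-0.03 -0.02 -2.12]
```

View pics/e.png

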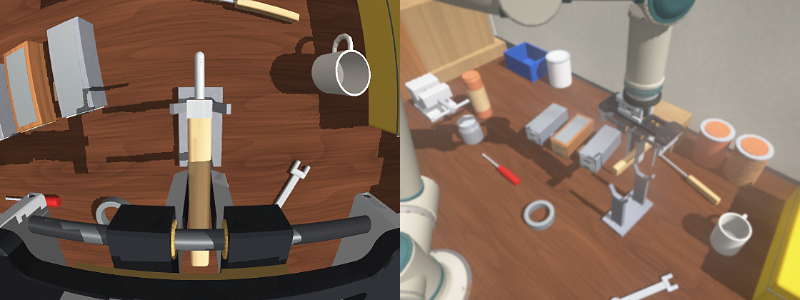

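The rod is held and looks level in both views. The rod end shows at about (279, 74) in the full wrist picture. Next I'll cross over to the left gap.

{"method": "play_rows", "body": {"rows": [[0,-0.5,0,0,0,0,0],[0,-0.8,0,0,0,0,0],[0,-0.9,0,0,0,0,0],[0,-0.9,0,0,0,0,0],[0,-0.9,0,0,0,0,0],[0,-0.9,0,0,0,0,0],[0,-0.9,0,0,0,0,0],[0,-0.9,0,0,0,0,0],[0,-0.9,0,0,0,0,0],[0,-0.9,0,0,0,0,0],[0,-0.9,0,0,0,0,0],[0,-0.9,0,0,0,0,0]]}}

```text
clock: 7.22
tcp_pos: [521.6, 25.3, 232.2]
orientation: [0.999, -0.029, -0.016, -0.009]
wrist_force: [0.1, 0.3, -2.1]
opening: 0.163
```

```bash
python3 - <<'E'
from h import *
s={"orientation":R.from_euler("xyz",[180,0,0],degrees=True).as_quat(),"tcp_pos":np.array([0,0,0.])}
for v in(72,75):print("rod end in tool", at("wrist",279,v,22.5,s))
goleg(8,63.5,240)
E
```

```text
rod end in tool [101.09866787  -0.8010433   22.5       ]
rod end in tool [99.62210054 -0.7996276  22.5       ]
target [541.50338925 140.26867649]
t 7.2167 tcp [521.6  25.3 232.2] yaw -3.29 zaxis [-0.032  0.018 -0.999] open 0.163 F [ 0.1  0.3 -2.1]
shift [ 0.52 -4.64 -0.25] turn [-0.23  0.36 -2.2 ]
```

{"method": "play_rows", "body": {"rows": [[0.1,-0.8,-0.2,-0.1,0.2,-0.5,0],[0.1,-0.8,-0.1,-0.1,0.2,-0.5,0],[0.1,-0.8,0,0,0,-0.5,0],[0.1,-0.8,0,0,0,-0.5,0],[0.1,-0.6,0,0,0,-0.2,0],[0,-0.3,0,0,0,0,0],[0,0,0,0,0,0,0]]}}

```text
clock: 7.8
tcp_pos: [520.0, 143.3, 231.5]
orientation: [0.997, 0.075, -0.008, -0.003]
wrist_force: [-0.9, -0.6, -1.0]
opening: 0.166
```

```bash
python3 - <<'E'
from h import *
import cv2
goleg(8,63.5,240,97)
cv2.imwrite("pics/f.png",viewer.grab_frame("wrist")[:,:,::-1])
E
```

```text
target [542.49437245 140.40266268]
t 7.8 tcp [520.  143.3 231.5] yaw 8.66 zaxis [-0.016  0.005 -1.   ] open 0.166 F [-0.9 -0.6 -1. ]
shift [ 0.87  0.25 -0.36] turn [-0.08  0.17  0.19]
```

View pics/f.png

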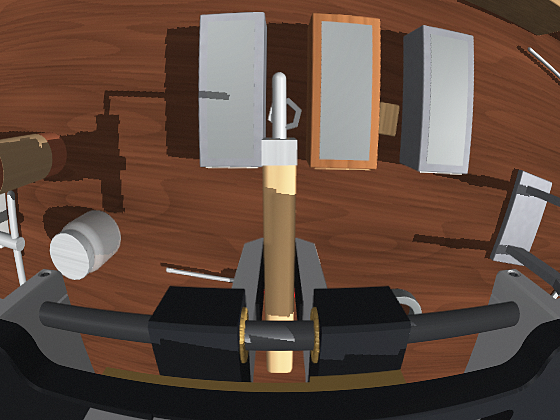

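```bash
python3 - <<'E'
from h import *
for n,u,v,z in(("nut",285,114.5,19),("nut right",302,114,19),("wood FL",310,166,65),("grey FR",266,166,65),("wood BL",313,14,65),("grey BR",265,13,65)):
    print(n,loc(at("wrist",u,v,z)).round(1))
s=get_state();print("leg top",loc(at("wrist",279,84,s["tcp_pos"][2]+19)))
E
```

```text
nut [-30.1  63.4]
nut right [-29.   43.3]
wood FL [-84.5  36.2]
grey FR [-85.4  83.3]
wood BL [81.  36.2]
grey BR [80.9 86.6]
leg top [-15.45223257  69.13090809]
```

{"method": "play_rows", "body": {"rows": [[0.4,0.1,0,-0.08,0.17,-0.2,0],[0.4,0.1,0,0,0,0,0],[0,0,0,0,0,0,0],[0,0,0,0,0,0,0]]}}

```text
clock: 8.18
tcp_pos: [542.1, 137.8, 230.2]
orientation: [0.997, 0.083, -0.0, 0.001]
wrist_force: [0.1, 0.5, -1.4]
opening: 0.166
```

```bash
python3 - <<'E'
from h import *
goleg(6,62,200,97)
E
```

```text
target [540.71338533 138.64821551]
t 8.1833 tcp [542.1 137.8 230.2] yaw 9.54 zaxis [-0.    -0.003 -1.   ] open 0.166 F [ 0.1  0.5 -1.4]
shift [-0.05 -0.05  1.21] turn [0.03 0.01 0.37]
```

{"method": "play_rows", "body": {"rows": [[-0.05,-0.05,0.4,0,0,0.37,0],[0,0,0.4,0,0,0,0],[0,0,0.4,0,0,0,0],[0,0,0,0,0,0,0]]}}

```text
clock: 8.52
tcp_pos: [542.5, 135.9, 198.8]
orientation: [0.998, 0.065, 0.0, 0.002]
wrist_force: [1.2, -0.3, -1.9]
opening: 0.168
```

```bash
python3 - <<'E'
from h import *
goleg(6,62,114,97)
E
```

```text
target [540.71338533 138.64821551]
t 8.5167 tcp [542.5 135.9 198.8] yaw 7.43 zaxis [ 0.001 -0.003 -1.   ] open 0.168 F [ 1.2 -0.3 -1.9]
shift [-0.06 -0.13  3.39] turn [ 0.04 -0.01 -0.05]
```

{"method": "play_rows", "body": {"rows": [[-0.06,-0.13,0.4,0,0,0,0],[0,0,0.4,0,0,0,0],[0,0,0.4,0,0,0,0],[0,0,0.4,0,0,0,0],[0,0,0.4,0,0,0,0],[0,0,0.4,0,0,0,0],[0,0,0,0,0,0,0]]}}

```text
clock: 9.1
tcp_pos: [539.3, 138.7, 131.8]
orientation: [0.998, 0.065, -0.001, 0.002]
wrist_force: [-0.4, 0.8, -1.2]
opening: 0.166
```

```bash
python3 - <<'E'
from h import *
import cv2
goleg(6,62,114,97)
cv2.imwrite("pics/g.png",np.hstack([cv2.resize(viewer.grab_frame("wrist")[0:200,180:380,::-1],(400,400)),cv2.resize(viewer.grab_frame("scene")[130:330,260:460,::-1],(400,400))]))
E
```

```text
target [540.71338533 138.64821551]
t 9.1 tcp [539.3 138.7 131.8] yaw 7.51 zaxis [-0.001 -0.004 -1.   ] open 0.166 F [-0.4  0.8 -1.2]
shift [0.06 0.01 0.71] turn [ 0.04  0.02 -0.04]
```

View pics/g.png

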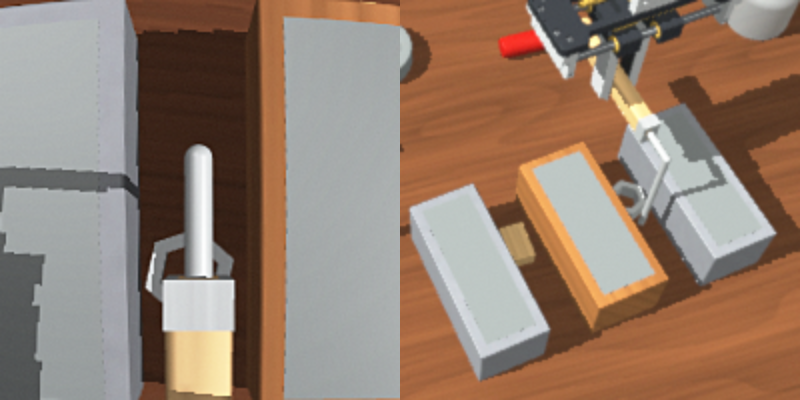

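The leg is in the gap behind the nut. Lowering the last 18 mm, then pulling.

{"method": "play_rows", "body": {"rows": [[0.06,0,0.35,0,0,0,0],[0,0,0.3,0,0,0,0],[0,0,0,0,0,0,0],[0,0,0,0,0,0,0]]}}

```text
clock: 9.53
tcp_pos: [543.9, 139.4, 117.4]
orientation: [0.998, 0.066, 0.003, 0.002]
wrist_force: [-0.9, 0.5, 0.3]
opening: 0.167
```

```bash
python3 - <<'E'
from h import *
goleg(-95,62,115,97)
E
```

```text
target [440.62408216 125.11561078]
t 9.5333 tcp [543.9 139.4 117.4] yaw 7.53 zaxis [ 0.006 -0.003 -1.   ] open 0.167 F [-0.9  0.5  0.3]
shift [-4.17  0.02  0.07] turn [ 0.04 -0.07 -0.03]
```

{"method": "play_rows", "body": {"rows": [[-0.2,0,0,0,0,0,0],[-0.25,0,0,0,0,0,0],[-0.25,0,0,0,0,0,0],[-0.25,0,0,0,0,0,0],[-0.25,0,0,0,0,0,0],[-0.25,0,0,0,0,0,0],[-0.25,0,0,0,0,0,0],[0,0,0,0,0,0,0]]}}

```text
clock: 10.2
tcp_pos: [498.1, 133.1, 118.6]
orientation: [0.998, 0.066, 0.005, 0.002]
wrist_force: [0.2, 0.6, -1.5]
opening: 0.172
```

```bash
python3 - <<'E'
from h import *
goleg(-95,62,115,97)
E
```

```text
target [440.62408216 125.11561078]
t 10.2 tcp [498.1 133.1 118.6] yaw 7.53 zaxis [ 0.01  -0.003 -1.   ] open 0.172 F [ 0.2  0.6 -1.5]
shift [-2.32  0.01  0.12] turn [ 0.05 -0.11 -0.03]
```

{"method": "play_rows", "body": {"rows": [[-0.2,0,0.08,0,-0.1,0,0],[-0.25,0,0,0,0,0,0],[-0.25,0,0,0,0,0,0],[-0.25,0,0,0,0,0,0],[-0.25,0,0,0,0,0,0],[-0.25,0,0,0,0,0,0],[-0.25,0,0,0,0,0,0],[-0.25,0,0,0,0,0,0],[-0.2,0,0,0,0,0,0],[0,0,0,0,0,0,0]]}}

```text
clock: 11.03
tcp_pos: [440.5, 123.6, 116.9]
orientation: [0.998, 0.066, 0.002, 0.004]
wrist_force: [0.1, -0.8, -1.2]
opening: 0.169
```

```bash
python3 - <<'E'
from h import *
import cv2
goleg(-95,62,115,97)
cv2.imwrite("pics/i.png",np.hstack([cv2.resize(viewer.grab_frame("wrist")[0:200,180:380,::-1],(400,400)),cv2.resize(viewer.grab_frame("scene")[130:330,260:460,::-1],(400,400))]))
E
```

```text
target [440.62408216 125.11561078]
t 11.0333 tcp [440.5 123.6 116.9] yaw 7.51 zaxis [ 0.005 -0.007 -1.   ] open 0.169 F [ 0.1 -0.8 -1.2]
shift [ 0.01 -0.06  0.07] turn [ 0.09 -0.04 -0.04]
```

View pics/i.png

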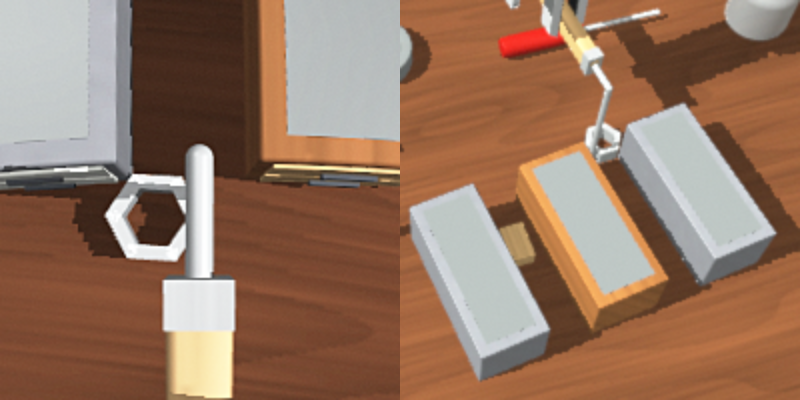

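```bash
python3 - <<'E'
from h import *
for p in((151,217),(105,217),(188,217)):print(loc(at("wrist",p[0]/2+180,p[1]/2,19)))
print(loc(at("scene",260+603/2-200,130+142/2,19)))
s=get_state();Q=R.from_quat(s["orientation"]).as_matrix();print("leg",loc(s["tcp_pos"]+Q@[97,0,0]))
E
```

```text
[-103.15460308   78.43135376]
[-102.65343515   97.97233605]
[-103.35360669   62.84670182]
[-97.95218113  76.58371015]
leg [-94.23776275  60.21250274]
```

The nut slipped to the left of the leg and sits just at the front face, at about (-102, 78). I'll lift the leg, drop it into the nut's hole and pull from there.

{"method": "play_rows", "body": {"rows": [[0,0.1,-0.4,0,0,0,0],[0,0,-0.5,0,0,0,0],[0,0,-0.6,0,0,0,0],[-0.1,-0.3,0,0,0,0,0],[-0.1,-0.3,0,0,0,0,0],[-0.1,-0.2,0,0,0,0,0],[0,0,0,0,0,0,0]]}}

```text
clock: 11.72
tcp_pos: [428.2, 144.6, 152.8]
orientation: [0.998, 0.065, -0.002, 0.001]
wrist_force: [0.3, 0.2, -1.6]
opening: 0.169
```

```bash
python3 - <<'E'
from h import *
import cv2
goleg(-102,78,140,97)
cv2.imwrite("pics/j.png",np.hstack([cv2.resize(viewer.grab_frame("wrist")[0:200,180:380,::-1],(400,400)),cv2.resize(viewer.grab_frame("scene")[165:245,320:400,::-1],(400,400),interpolation=2)]))
E
```

```text
target [431.54342079 140.03343868]
t 11.7167 tcp [428.2 144.6 152.8] yaw 7.49 zaxis [-0.003 -0.002 -1.   ] open 0.169 F [ 0.3  0.2 -1.6]
shift [0.11 0.2  0.51] turn [ 0.02  0.04 -0.04]
```

View pics/j.png

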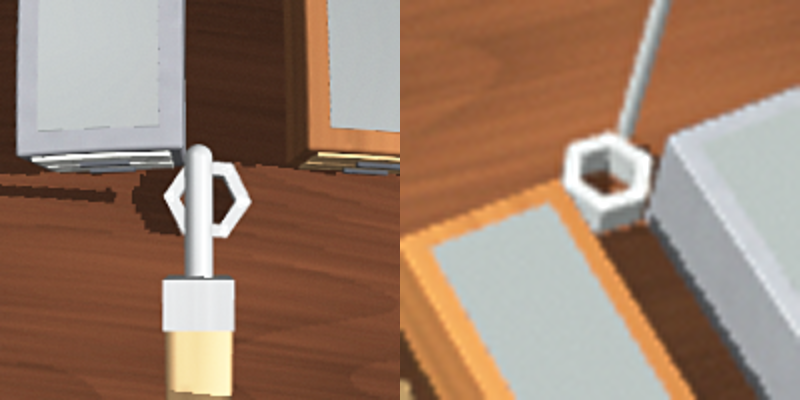

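```bash
python3 - <<'E'
from h import *
n=at("wrist",207.5/2+180,100,19);print("nut w",loc(n),"s",loc(at("scene",361.6,198.6,19)))
s=get_state();Q=R.from_quat(s["orientation"]).as_matrix();l=s["tcp_pos"]+Q@[97,0,0];print("leg",loc(l))
c=viewer.calibration("scene");V=c["view"];f=210/np.tan(np.radians(c["vfov"])/2)
for z in(44,60,80):
  p=V[:3,:3]@np.array([l[0],l[1],z])+V[:3,3];print(z,((p[:2]/p[2]*f+[c["cx"],c["cy"]]-[320,165])*5+[400,0]).round())
E
```

```text
nut w [-104.72643363   76.17350848] s [-103.35693416   79.78429979]
leg [-104.16191624   81.84328136]
44 [620. 133.]
60 [626. 111.]
80 [633.  84.]
```

{"method": "play_rows", "body": {"rows": [[0,0.2,0,0,0,0,0],[0,0,0.3,0,0,0,0],[0,0,0,0,0,0,0]]}}

```text
clock: 12.07
tcp_pos: [429.0, 138.4, 143.7]
orientation: [0.998, 0.066, -0.002, 0.002]
wrist_force: [-0.5, -0.9, -1.9]
opening: 0.166
```

```bash
python3 - <<'E'
from h import *
goleg(-104.5,77,117,97)
E
```

```text
target [429.19994898 138.70749002]
t 12.0667 tcp [429.  138.4 143.7] yaw 7.55 zaxis [-0.004 -0.004 -1.   ] open 0.166 F [-0.5 -0.9 -1.9]
shift [ 0.02 -0.01  1.07] turn [ 0.03  0.05 -0.03]
```

{"method": "play_rows", "body": {"rows": [[0,0,0.3,0,0,0,0],[0,0,0.3,0,0,0,0],[0,0,0.3,0,0,0,0],[0,0,0,0,0,0,0]]}}

```text
clock: 12.4
tcp_pos: [428.5, 137.4, 117.9]
orientation: [0.998, 0.065, -0.003, 0.002]
wrist_force: [0.1, -0.4, -1.4]
opening: 0.168
```

```bash
python3 - <<'E'
from h import *
goleg(-104.5,77,117,97)
E
```

```text
target [429.19994898 138.70749002]
t 12.4 tcp [428.5 137.4 117.9] yaw 7.45 zaxis [-0.006 -0.004 -1.   ] open 0.168 F [ 0.1 -0.4 -1.4]
shift [ 0.03 -0.05  0.04] turn [ 0.04  0.07 -0.05]
```

No upward force, so it appears to be in the hole. Pulling about 40 mm.

{"method": "play_rows", "body": {"rows": [[-0.2,0,0,0,0,0,0],[-0.25,0,0,0,0,0,0],[-0.25,0,0,0,0,0,0],[-0.25,0,0,0,0,0,0],[-0.25,0,0,0,0,0,0],[-0.25,0,0,0,0,0,0],[-0.2,0,0,0,0,0,0],[0,0,0,0,0,0,0]]}}

```text
clock: 13.07
tcp_pos: [383.7, 131.6, 118.3]
orientation: [0.998, 0.065, -0.002, 0.002]
wrist_force: [0.4, -0.4, -0.3]
opening: 0.168
```

```bash
python3 - <<'E'
from h import *
import cv2
goleg(-104.5,77,117,97)
cv2.imwrite("pics/k.png",np.hstack([cv2.resize(viewer.grab_frame("wrist")[0:200,180:380,::-1],(400,400)),cv2.resize(viewer.grab_frame("scene")[145:245,310:410,::-1],(400,400),interpolation=2)]))
E
```

```text
target [429.19994898 138.70749002]
t 13.0667 tcp [383.7 131.6 118.3] yaw 7.45 zaxis [-0.004 -0.003 -1.   ] open 0.168 F [ 0.4 -0.4 -0.3]
shift [ 1.84 -0.04  0.05] turn [ 0.03  0.05 -0.05]
```

View pics/k.png

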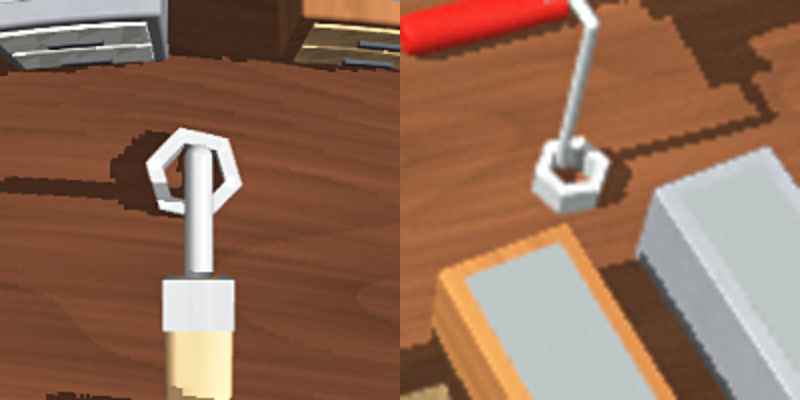

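The leg is in the hole and the nut is well out on the bench. I'll lift straight up and return.

{"method": "play_rows", "body": {"rows": [[0.15,0,0,0,0,0,0],[0,0,-0.4,0,0,0,0],[0,0,-0.5,0,0,0,0],[0,0,-0.6,0,0,0,0],[0,0,-0.7,0,0,0,0],[0,0,-0.8,0,0,0,0],[0,0,-0.8,0,0,0,0],[0,0,-0.7,0,0,0,0],[0,0,-0.6,0,0,0,0],[0,0,-0.3,0,0,0,0],[0,0,0,0,0,0,0]]}}

```text
clock: 14.08
tcp_pos: [393.4, 133.1, 258.4]
orientation: [0.998, 0.065, -0.003, 0.002]
wrist_force: [-0.1, -0.1, -2.0]
opening: 0.165
```

```bash
python3 - <<'E'
from h import *
go((522,-252,250),-2.9)
E
```

```text
t 14.0833 tcp [393.4 133.1 258.4] yaw 7.41 zaxis [-0.007 -0.004 -1.   ] open 0.165 F [-0.1 -0.1 -2. ]
shift [ 3.12 15.94  0.36] turn [0.04 0.08 2.06]
```

{"method": "play_rows", "body": {"rows": [[0.1,0.5,0,0,0,0.15,0],[0.2,0.8,0,0,0,0.15,0],[0.2,0.9,0,0,0,0.15,0],[0.2,0.9,0,0,0,0.15,0],[0.2,0.9,0,0,0,0.15,0],[0.2,0.9,0,0,0,0.15,0],[0.2,0.9,0,0,0,0.15,0],[0.2,0.9,0,0,0,0.15,0],[0.2,0.9,0,0,0,0.15,0],[0.2,0.9,0,0,0,0.15,0],[0.2,0.9,0,0,0,0.15,0],[0,0,0,0,0,0,0]]}}

```text
clock: 15.08
tcp_pos: [459.9, -107.4, 244.9]
orientation: [1.0, -0.008, -0.012, -0.0]
wrist_force: [-0.2, 0.5, -0.8]
opening: 0.17
```

```bash
python3 - <<'E'
from h import *
go((522,-252,250),-2.9)
E
```

```text
t 15.0833 tcp [ 459.9 -107.4  244.9] yaw -0.97 zaxis [-0.025  0.001 -1.   ] open 0.17 F [-0.2  0.5 -0.8]
shift [ 2.58  5.74 -0.27] turn [-0.    0.28  0.39]
```

{"method": "play_rows", "body": {"rows": [[0.5,0,-0.2,0,0.28,0.1,0],[0.6,0,-0.2,0,0,0.1,0],[0.6,0,0,0,0,0,0],[0.6,0,0,0,0,0,0],[0.3,0.4,0,0,0,0,0],[0,0.8,0,0,0,0,0],[0,0.8,0,0,0,0,0],[0,0.8,0,0,0,0,0],[0,0.8,0,0,0,0,0],[0,0.8,0,0,0,0,0],[0,0.4,0,0,0,0,0],[0,0,0,0,0,0,0]]}}

```text
clock: 16.08
tcp_pos: [526.0, -228.2, 247.8]
orientation: [1.0, -0.014, -0.001, -0.004]
wrist_force: [1.4, -0.4, -1.3]
opening: 0.167
```

```bash
python3 - <<'E'
from h import *
go((523.7,-253,200),-2.9)
E
```

```text
t 16.0833 tcp [ 526.  -228.2  247.8] yaw -1.64 zaxis [-0.001  0.009 -1.   ] open 0.167 F [ 1.4 -0.4 -1.3]
shift [-0.06  1.01  1.9 ] turn [-0.1   0.02  0.25]
```

{"method": "play_rows", "body": {"rows": [[-0.06,0.5,0,-0.1,0,0.25,0],[0,0.5,0,0,0,0,0],[0,0,0.4,0,0,0,0],[0,0,0.4,0,0,0,0],[0,0,0.4,0,0,0,0],[0,0,0.4,0,0,0,0],[0,0,0,0,0,0,0]]}}

```text
clock: 16.67
tcp_pos: [522.7, -251.1, 203.0]
orientation: [1.0, -0.025, -0.001, -0.001]
wrist_force: [-0.4, 0.9, -1.6]
opening: 0.166
```

```bash
python3 - <<'E'
from h import *
import cv2
go((523.7,-253.2,133.2),-2.9)
cv2.imwrite("pics/l.png",np.hstack([cv2.resize(viewer.grab_frame("wrist")[50:250,180:380,::-1],(400,400)),cv2.resize(viewer.grab_frame("scene")[150:290,100:240,::-1],(400,400))]))
E
```

```text
t 16.6667 tcp [ 522.7 -251.1  203. ] yaw -2.89 zaxis [-0.002  0.003 -1.   ] open 0.166 F [-0.4  0.9 -1.6]
shift [0.05 0.09 2.79] turn [-0.03  0.03  0.  ]
```

View pics/l.png

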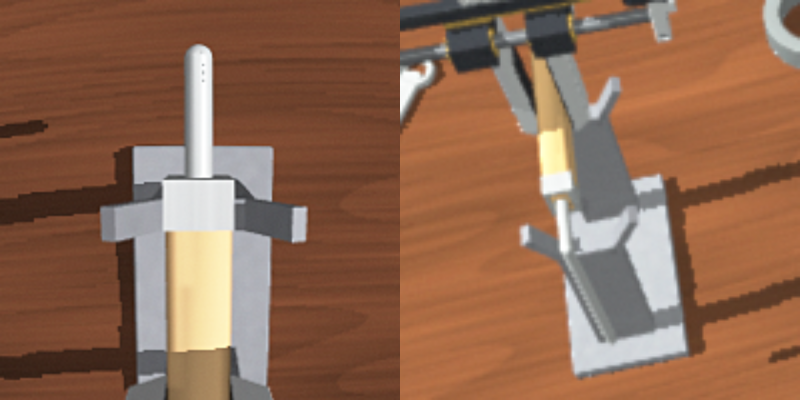

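The rod is centred over both cradles. Lowering it.

{"method": "play_rows", "body": {"rows": [[0.05,0.09,0.4,0,0,0,0],[0,0,0.4,0,0,0,0],[0,0,0.4,0,0,0,0],[0,0,0.4,0,0,0,0],[0,0,0.4,0,0,0,0],[0,0,0.3,0,0,0,0],[0,0,0,0,0,0,0]]}}

```text
clock: 17.35
tcp_pos: [525.8, -253.6, 142.2]
orientation: [1.0, -0.024, 0.001, -0.0]
wrist_force: [0.6, 0.5, -1.7]
opening: 0.168
```

```bash
python3 - <<'E'
from h import *
go((523.7,-253.2,133.2),-2.9)
E
```

```text
t 17.35 tcp [ 525.8 -253.6  142.2] yaw -2.81 zaxis [ 0.002  0.    -1.   ] open 0.168 F [ 0.6  0.5 -1.7]
shift [-0.08 -0.01  0.36] turn [-0.01 -0.02  0.02]
```

{"method": "play_rows", "body": {"rows": [[-0.05,0,0.2,0,0,0,0],[0,0,0.12,0,0,0,0],[0,0,0,0,0,0,0],[0,0,0,0,0,0,0]]}}

```text
clock: 17.68
tcp_pos: [524.7, -253.7, 133.6]
orientation: [1.0, -0.025, 0.001, -0.0]
wrist_force: [0.6, -1.0, -1.0]
opening: 0.172
```

```bash
python3 - <<'E'
from h import *
go((523.7,-253.2,133.2),-2.9)
E
```

```text
t 17.6833 tcp [ 524.7 -253.7  133.6] yaw -2.81 zaxis [ 0.002  0.    -1.   ] open 0.172 F [ 0.6 -1.  -1. ]
shift [-0.04 -0.02  0.02] turn [-0.01 -0.03  0.02]
```

Back at the grasp height. Opening and then rising.

{"method": "play_rows", "body": {"rows": [[0,0,0,0,0,0,0.25],[0,0,0,0,0,0,0.4],[0,0,0,0,0,0,1],[0,0,0,0,0,0,1],[0,0,0,0,0,0,1],[0,0,0,0,0,0,1],[0,0,0,0,0,0,1],[0,0,0,0,0,0,1],[0,0,0,0,0,0,1],[0,0,0,0,0,0,1],[0,0,0,0,0,0,1]]}}

```text
clock: 18.6
tcp_pos: [526.6, -254.9, 136.1]
orientation: [1.0, -0.025, 0.004, 0.001]
wrist_force: [0.5, -0.4, -0.0]
opening: 0.915
```

{"method": "play_rows", "body": {"rows": [[0,0,-0.3,0,0,0,1],[0,0,-0.5,0,0,0,1],[0,0,-0.6,0,0,0,1],[0,0,-0.6,0,0,0,1],[0,0,-0.6,0,0,0,1],[0,0,-0.6,0,0,0,1],[0,0,-0.6,0,0,0,1],[0,0,-0.6,0,0,0,1],[0,0,0,0,0,0,1],[0,0,0,0,0,0,1]]}}

```text
clock: 19.43
tcp_pos: [525.3, -254.3, 254.5]
orientation: [1.0, -0.025, 0.004, 0.001]
wrist_force: [0.0, 0.2, -0.6]
opening: 0.995
```

```bash
python3 - <<'E'
from h import *
import cv2
go((523.7,-253.2,133.2),-2.9)
a=viewer.grab_frame("scene")[:,:,::-1];b=viewer.grab_frame("side")[:,:,::-1]
cv2.imwrite("pics/m.png",np.hstack([cv2.resize(a[130:330,130:410],(560,400)),cv2.resize(b[220:340,270:330+40],(240,288)).copy() if 0 else cv2.copyMakeBorder(cv2.resize(b[220:340,270:370],(240,288)),0,112,0,0,cv2.BORDER_CONSTANT)]))
E
```

```text
t 19.4333 tcp [ 525.3 -254.3  254.5] yaw -2.82 zaxis [ 0.008 -0.003 -1.   ] open 0.995 F [ 0.   0.2 -0.6]
shift [-0.1  -0.05  4.85] turn [ 0.03 -0.09  0.02]
```

View pics/m.png

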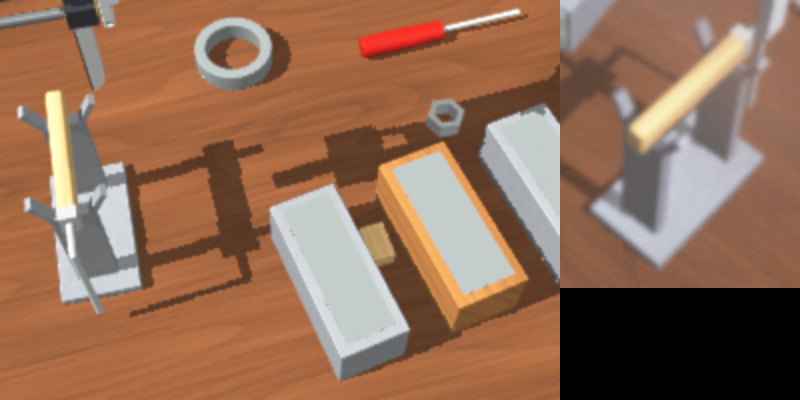

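The rod lies on its rest as it did at the start, and the nut is out at about (352, 188) in the scene picture. The offcut has not moved. One numeric check, then hand in.

```bash
python3 - <<'E'
from h import *
from bench import job
print(loc(at("scene",352.5,188.5,19)), "handle",at("scene",130+54/2,130+92/2,162)[:2])
print(job.hand_in())
E
```

```text
[-134.89183964   74.23158735] handle [ 456.74933524 -248.64333604]
the job is handed in; nothing more can be done
None
```

The nut is out of the left gap and on the open bench, and the rod is back on its rest. I handed the job in at about 19.5 s of the 45 s allowed. The hand-in gave no verdict.

**What I did:** I gripped the rod by its handle, lowered the leg behind the nut and pulled. As the nut left the gap it slipped off to the left of the leg, only about 17 mm out. I lifted the leg, dropped it into the nut's hole and pulled about 45 mm more, then laid the rod back.

**Last checks:**
- **Nut:** its centre is at about x = -135 mm in the boxes' frame; below -103 mm is needed. It looks flat on the bench.
- **Rod:** the near end of the handle measures within about 2 mm of where it started, and the rod looks level in the pictures.
- **Offcut:** it looks unmoved in its gap; I checked this by eye only.
- **Gripper:** open and about 120 mm above its release height. The fingers never went near the nut.

**Where things disagreed:**
- **Grip force:** it is fixed at half the most (about 30 N), below the 40 N advised, but the rod did not visibly slip.
- **Handle length:** it measured about 127 mm instead of 140 mm, probably because the grey ferrule hides part of it.
- **Pull in the gap:** the wrist force during the first pull was within the noise, so I know the rod pulled the nut there only because the nut moved.

I viewed 13 pictures, three over the budget of 10.

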